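# Lock the inspection turntable with its pin

## Robot

A 7-joint arm with a two-finger parallel gripper is mounted at the origin on the work surface. World frame = base frame: x ahead of the robot, y to its left, z up, the work surface at z = 0. Lengths are in m, angles in degrees, forces in N, time in s.
With the tool pointing down it reaches from about 0.4 to 0.85 m from the base axis. Payload 10.4 kg.
Tool frame: the origin (TCP) lies on the mounting face of the last link; the fingertips stand 173 mm ahead of it and the grasp point (between the pads) lies 155 mm ahead of it; z points along the fingers, y is the line along which they close (so a half turn about z gives the same grasp; the last joint's range is limited). The gripper opens to 85 mm and grips with 20 to 120 N. Pads are 22 mm wide; open, the fingers measure 114 mm over their backs; the gripper's body (76 mm by 85 mm) begins 54 mm behind the grasp point. The pads swing forward as they close: fully open they stand 13 mm farther back than shut.
Start: joints at [62.819, 19.034, -3.707, 83.658, 1.238, 77.344, -5.071], TCP at [0.273, -0.562, 0.405] pointing down, gripper open.
Joint ranges: [-148.97, 148.97], [-28.65, 121.19], [-84.17, 76.75], [9.2, 138.47], [-72.65, 252.65], [3.7, 117.97], [-149.18, 149.18]. Speed limits (degrees/s): [127.2, 127.2, 159.86, 159.86, 180, 180, 180].

## Interface

Orientations are given as a 3x3 rotation matrix whose columns are the frame's x, y, z axes.
In Python, from plant import sense, capture, sign_off gives the robot as it stands.
- The arm moves only by the shell command python3 -m inch 'ROWS' [OPENING] [FORCE]. ROWS is JSON, a list of rows, each an object of numbers: "dx", "dy", "dz": the shift along the tool's x, y, z normalised to -1 to 1, where 1 is 0.08 m; "rx", "ry", "rz": the turn, a rotation vector about the tool's x, y, z normalised to -1 to 1, where 1 is pi rad. A call has 1 to 20 rows; each row shifts and turns the commanded pose from where the row before left it, along the tool's axes as they then stand; what a row does not reach is not made up. A row lasts 1/10 s, in which the tool goes at most 50 mm and 8.59 degrees, less where a joint would pass 70% of its speed; a pose out of reach is approached as far as the arm can. A call with a number of a shift or a turn outside -1 to 1 is refused whole. A call with a gripper value outside its range is refused whole. OPENING is the opening, from -1 (shut) to 1 (fully open), set as the call begins (- or left out, the last holds). The fingers move at their own pace and stop on an object; FORCE is the grip in N (left out, the last holds). Time passes only in rows, so rows that do not move let the fingers close. It gives the time, the measured TCP pose, the force, the opening and the grip force at its end, in the units of the state.
- sense(): the state, without advancing time (a new reading comes with each control period).
- capture(name): name is "scene" or "top" or "wrist"; returns a dict with "frame" (420x560x3 uint8, blue, green, red), "K" (3x3 intrinsics, pixels), "eye" and "rotation" of the camera in the world. Camera axes: x right, y down, z forward; pixel columns grow to the right and rows downward; lengths in m; the calibration is good to about 2 mm. A picture is of the moment at which its call begins. There is no depth.
- sign_off(): hands the job in; it is judged then, once.
The state is a dict: "time_s": time; "q": joint angles; "joint_velocities": joint speeds; "tau": joint torques, N m; "eef_pos": TCP position; "orientation": TCP orientation; "force": force on the tool from outside, world axes, zero at the start; "wrist_torque": the same for the moment, N m; "finger_gap": opening from 0.0 (shut) to 1.0 (fully open); "grasp_force": force on a finger pad.
Only numpy, scipy, OpenCV 4.12 (cv2) and the standard library are available. Lean on these libraries where they do the work, as an engineer would, in place of code of your own. Each camera call takes 0.05 s, during which the arm holds its last target. There are 200 camera calls.

## Task

Lock the inspection turntable for the cap check: turn it clockwise (seen from above) until you feel the lug on its rim come up against the stop, so that the lug's bushing lies under the bracket's bushing. Then take the long lock pin with the cylindrical knob from the black pin block, thread it down through the bracket's bushing and on through the lug's bushing until its knob seats on the bracket, and finish holding it there: still gripping the knob and keeping it pressed down on the bracket, since nothing else keeps the pin in. Keep the bottle standing in its nest on the turntable, and leave the short pin, the ring gauge and the loose cap where they are.

Things in the scene. Friction and masses are not known exactly. Their poses are not given: they have to be found in the camera images.
- turntable (a joint): angle of the cast aluminium turntable (210 mm across, top 44 mm above the counter) about the vertical axis at table_axis. 0 = lug against the hard stop, lower bushing exactly under the upper one; grows as the table turns anticlockwise seen from above, so turn it clockwise. It turns smoothly (1 to 2 N at the handle) and stays where it is left
- table_axis (a point): point on the turntable's vertical axis, at the height of its top (44 mm above the counter). Its axes are those of the fixed station: z up, y points from the turntable's axis to the lock bracket
- handle_grip (a point): middle of the black revolving handle, an upright cylinder 20 mm in diameter and 46 mm tall, freely revolving on its own spindle, standing on the turntable 85 mm from its axis, on the far side of the axis from the lug; this point is 72 mm above the counter, the handle reaches from 47 to 93 mm
- lower_bushing (a point): centre of the top of the bushing in the turntable's lug, 125 mm from the axis. The lug is a square block on the table's rim, 34 mm wide, 14 mm thick, top 43 mm and underside 29 mm above the counter. Bore 14.5 mm right through, open air below it
- upper_bushing (a point): centre of the top face of the bushing in the arm of the fixed C-shaped aluminium lock bracket beside the turntable, 106 mm above the counter, 125 mm from the turntable's axis. Upright bore 14.5 mm, 24 mm long (from 106 down to 82 mm). The arm is 50 mm wide, its top flat; nothing of the bracket stands higher
- lock_pin: long lock pin, upright in one hole of the black pin block: steel shank 12 mm across, 94 mm long with a 6 mm tapered nose (7 mm at the end), then a knurled aluminium knob 24 mm across, 40 mm tall, whose flat underside is the seat. Origin at the nose's end, z towards the knob. 0.09 to 0.18 kg. It stands 45 mm deep in the block, nose 5 mm above the counter
- pin_knob (a point): middle of the lock pin's knob, 114 mm from the tip
- pin_shoulder (a point): middle of the flat underside of the lock pin's knob, 94 mm from the tip
- pin_block: fixed black plastic block 150 x 56 mm and 50 mm high with two upright holes 84 mm apart along its x axis; origin at the centre of its underside
- short_pin: another pin in the block's other hole, not to be used: shank 12 mm, only 68 mm long, with a black ball head 30 mm across. Origin at its tip
- bottle: clear glass sample bottle with a yellow flip cap, 44 mm in diameter, 100 mm tall, standing loose in a 6 mm high nest ring at the centre of the turntable. Origin at the centre of its underside, 44 mm above the counter
- ring_gauge: stainless ring gauge lying flat, 62 mm across, 16 mm high; origin at the centre of its underside
- flip_cap: single yellow flip cap, 29 mm across, 20 mm high; origin at the centre of its underside

How it is judged (in metres and radians):
On the way, in this order (a step that is already met when the one before it is completed fails the run):
1. the turntable has been turned until its lug is against the stop (value of joint turntable below 0.02 rad), for 0.2 s.
2. with the lug at the stop, the lock pin's nose is inside the bracket's bushing (value of joint turntable below 0.03 rad and z of lock_pin in the frame of upper_bushing below -0.008 m and horizontal distance between lock_pin and upper_bushing below 0.004 m), for 0.05 s.
At the end, for the whole second after the job is handed in: Table at its stop (0.03 rad); pin through both bushings, nose 20 mm or more below the lug's top, within 4 mm of both bores' axes, knob within 3 mm of its seat; fingers grip it (over 3 N) and press it on the bracket (over 2.5 N), pin at rest; bottle upright (0.1 rad), in its nest (6 mm) (value of joint turntable below 0.03 rad and z of lock_pin in the frame of lower_bushing below -0.02 m and horizontal distance between lock_pin and lower_bushing below 0.004 m and horizontal distance between pin_shoulder and upper_bushing below 0.004 m and z of pin_shoulder in the frame of upper_bushing below 0.003 m and contact force between the fingers and lock_pin above 3 N and contact force between lock_pin and station above 2.5 N and linear speed of lock_pin below 0.02 m/s and angle between bottle's own z axis and vertical below 0.1 rad and horizontal distance between bottle and table_axis below 0.006 m); the arm keeps its last pose, push and grip.
It fails at once if the bottle is tipped or knocked out of its nest (angle between bottle's own z axis and vertical above 0.25 rad or distance of bottle from where it was at the start of the episode above 0.02 m).
It fails at once if the short pin, the ring gauge or the loose cap is disturbed (distance of any of short_pin, ring_gauge, flip_cap from where it was at the start of the episode above 0.02 m).
It also fails if it takes over 64 s, if anything falls off the work surface, if the arm or the gripper's body presses on something with over 40 N, if the wrist force passes 120 N, or if a joint passes its speed limit or range.

## Working session

There is one attempt and no reset: what is moved stays moved. The work goes in short steps, Python scripts to look and compute and a shell command to move; the robot and the scene stay as the last step left them, time stands still between calls to the robot, and variables do not carry over. Pictures are saved under pics/ and viewed, at most 10 in all, crops included, and the job is handed in when it is done.

```bash
mkdir -p pics
cat > h.py <<'E'
import numpy as np, cv2
from plant import sense, capture
def snap(n,f):
    c=capture(n); cv2.imwrite('pics/'+f,c['frame']); np.savez('pics/'+f+'.npz',**{k:np.array(c[k]) for k in('K','eye','rotation')}); return c
def px(f,u,v,z):
    c=np.load('pics/'+f+'.npz'); d=c['rotation']@np.linalg.solve(c['K'],[u,v,1.]); return c['eye']+d*(z-c['eye'][2])/d[2]
def proj(f,p):
    c=np.load('pics/'+f+'.npz'); q=c['K']@(c['rotation'].T@(np.array(p)-c['eye'])); return q[:2]/q[2]
E
python3 - <<'E'
from h import *
for n in('scene','top'):
    c=snap(n,n+'0.png'); print(n,c['eye'],c['rotation'],c['K'])
s=sense(); print(s)
E
```

```text
scene [0.95659825 0.32959163 0.64571589] [[-0.69199522  0.52897262 -0.4912541 ]
 [ 0.72187539  0.5011881  -0.47718592]
 [-0.00620758 -0.68483462 -0.72867209]] [[431.02825646   0.         272.07254433]
 [  0.         431.02825646 208.4255876 ]
 [  0.           0.           1.        ]]
top [ 0.39095947 -0.03122212  1.1782018 ] [[ 0.02084549 -0.98434063  0.17503997]
 [-0.99975153 -0.01914014  0.01142534]
 [-0.00789614 -0.17523464 -0.98449503]] [[491.80021077   0.         289.51455021]
 [  0.         491.80021077 202.22324701]
 [  0.           0.           1.        ]]
{'time_s': 0.1, 'q': array([62.8197302 , 19.06842768, -3.70664286, 83.70116309,  1.23741684,
       77.34248748, -5.07098504]), 'joint_velocities': array([ 0.05198621, -0.02540917, -0.00468   , -0.09386912,  0.02816141,
       -0.02980543, -0.02307016]), 'tau': array([ 1.68466169e-03, -6.26748562e+01,  4.92697454e-02, -3.92428994e+01,
        1.63947861e-02,  7.05008555e-03, -7.09324081e-05]), 'eef_pos': array([ 0.27281187, -0.56218985,  0.40399477]), 'orientation': array([[ 8.99666207e-01,  4.36578007e-01, -6.00103776e-04],
       [ 4.36578415e-01, -8.99665525e-01,  1.10895654e-03],
       [-5.57466449e-05, -1.25968308e-03, -9.99999205e-01]]), 'force': array([ 0.49960271, -0.42020657, -0.92465744]), 'wrist_torque': array([ 0.01951928, -0.00907499, -0.00150785]), 'grasp_force': 0.0, 'finger_gap': 0.9955525539136412}
```

View pics/top0.png

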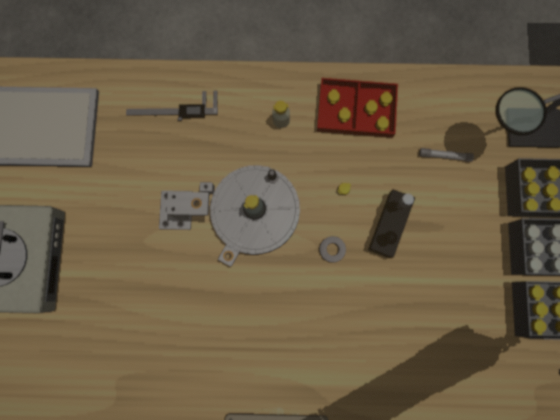

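View pics/scene0.png

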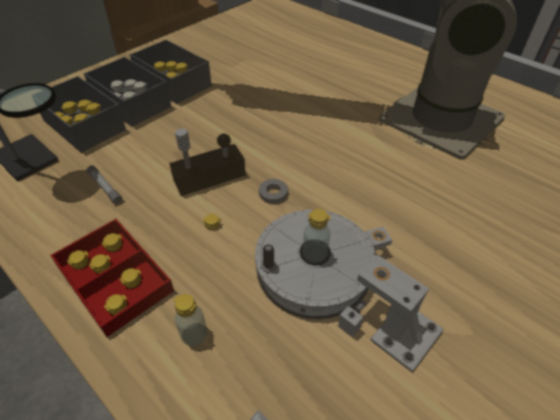

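Run:
```python
import cv2,numpy as np
a=cv2.imread('pics/top0.png')[155:275,155:425]; b=cv2.imread('pics/scene0.png')[120:370,165:435]
g=lambda i,s:cv2.resize(np.clip(255*(i/255.)**.6,0,255).astype('u1'),None,fx=s,fy=s,interpolation=cv2.INTER_CUBIC)
cv2.imwrite('pics/a.png',g(a,2.96)[:, :799]); cv2.imwrite('pics/b.png',g(b,2.4))
```

```text
(no output)
```

View pics/a.png

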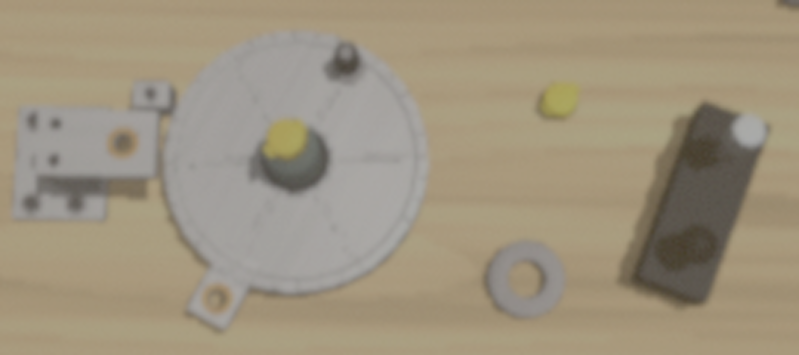

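View pics/b.png

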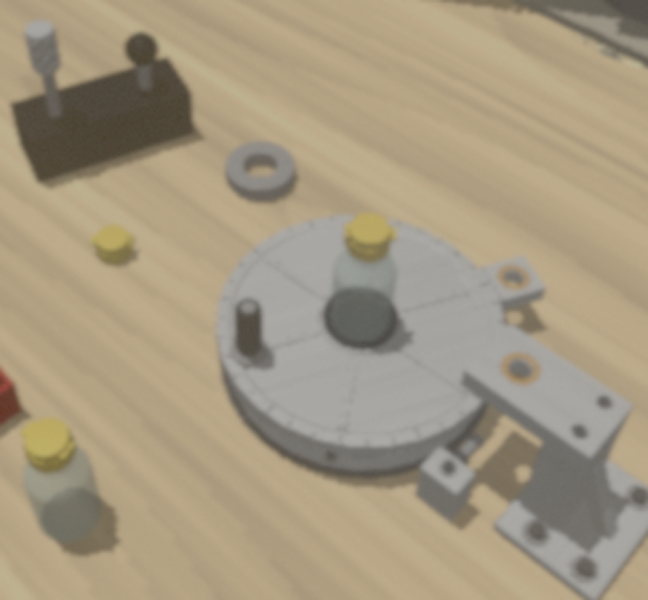

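The crops show the following. Coordinates are crop pixels, top crop first, then scene crop:

| Feature | Top crop | Scene crop |
|---|---|---|
| Upper bushing | (122,142) | (520,368) |
| Lug bushing | (217,297) | (513,277) |
| Handle top | (347,50) | (248,304) |
| Knob top | (749,130) | (41,30) |
| Disc centre | (295,161) | not measured |

The lug sits about 60° anticlockwise from the stop.

Run:
```python
from h import *
A=lambda U,V:((U+.5)/2.96+154.5,(V+.5)/2.96+154.5); B=lambda U,V:((U+.5)/2.4+164.5,(V+.5)/2.4+119.5)
P={'up':((122,142),(520,368),.106),'low':((217,297),(513,277),.043),'handle':((347,50),(248,304),.093),'knob':((749,130),(41,30),.139),'axis':((295.5,161),None,.044),'ball':((692,243),(141,48),.1)}
R={}
for k,(a,b,z) in P.items():
    p=px('top0.png',*A(*a),z); q=px('scene0.png',*B(*b),z) if b else p
    R[k]=(p+q)/2; print(k,p.round(4),q.round(4))
ax=R['axis']
for k in('up','low','handle'): d=(R[k]-ax)[:2]; print(k,np.hypot(*d),np.degrees(np.arctan2(d[1],d[0])))
```

```text
up [0.5766 0.1888 0.106 ] [0.5759 0.1877 0.106 ]
low [0.4666 0.1211 0.043 ] [0.4657 0.1206 0.043 ]
handle [0.6537 0.0228 0.093 ] [0.6496 0.0215 0.093 ]
knob [ 0.5886 -0.2725  0.139 ] [ 0.589  -0.2697  0.139 ]
axis [0.5748 0.0635 0.044 ] [0.5748 0.0635 0.044 ]
ball [ 0.5099 -0.2375  0.1   ] [ 0.5178 -0.2335  0.1   ]
up 0.12479312470251315 89.31573619092218
low 0.12285020202815639 152.16979513094802
handle 0.0872750463628457 -28.273216430690567
```

```bash
cat >> h.py <<'E'
def to(x,y,z):
    s=sense(); d=s['orientation'].T@(np.array([x,y,z])-s['eef_pos']); print('pos',s['eef_pos'].round(4),'z',s['orientation'][:,2].round(4),'yaw',np.degrees(np.arctan2(*s['orientation'][1::-1,0])).round(2),'F',s['force'].round(1),'gap',round(s['finger_gap'],3),'g',round(s['grasp_force'],1),'t',round(s['time_s'],2)); print('delta units',(d/.08).round(4)); return d
E
python3 -m inch '[{"rz":-0.0438},{"rz":-0.0438},{"rz":-0.0438},{"rz":-0.0438},{"rz":-0.0438},{"rz":-0.0438},{"rz":-0.0438},{"rz":-0.0438},{"rz":-0.0438},{"rz":-0.0438},{"rz":-0.0438},{"rz":-0.0438},{},{}]'
python3 -c "
from h import *
to(.651,.0228,.404);print(sense()['q'])"
```

```text
pos [ 0.2728 -0.5622  0.404 ] z [-6.0e-04  1.1e-03 -1.0e+00] yaw 25.89 F [ 0.5 -0.4 -0.9] gap 0.996 g 0.0 t 0.1
delta units [ 7.4455e+00 -4.5148e+00  5.2000e-03]
[62.8197302  19.06842768 -3.70664286 83.70116309  1.23741684 77.34248748
 -5.07098504]$[0]: bad value
```

```bash
python3 -m inch '[{"dx":0,"dy":0,"dz":0,"rx":0,"ry":0,"rz":-0.0438}]'
```

```text
time_s: 0.2
eef_pos: [0.2729, -0.5622, 0.4042]
orientation: [[0.831, 0.556, -0.0], [0.556, -0.831, 0.001], [-0.0, -0.001, -1.0]]
force: [-0.1, -0.1, -0.3]
finger_gap: 0.999
grasp_force: 0.0
```

```bash
python3 -m inch '[{"dx":0,"dy":0,"dz":0,"rx":0,"ry":0,"rz":-0.0438},{"dx":0,"dy":0,"dz":0,"rx":0,"ry":0,"rz":-0.0438},{"dx":0,"dy":0,"dz":0,"rx":0,"ry":0,"rz":-0.0438},{"dx":0,"dy":0,"dz":0,"rx":0,"ry":0,"rz":-0.0438},{"dx":0,"dy":0,"dz":0,"rx":0,"ry":0,"rz":-0.0438},{"dx":0,"dy":0,"dz":0,"rx":0,"ry":0,"rz":-0.0438},{"dx":0,"dy":0,"dz":0,"rx":0,"ry":0,"rz":-0.0438},{"dx":0,"dy":0,"dz":0,"rx":0,"ry":0,"rz":-0.0438},{"dx":0,"dy":0,"dz":0,"rx":0,"ry":0,"rz":-0.0438},{"dx":0,"dy":0,"dz":0,"rx":0,"ry":0,"rz":-0.0438},{"dx":0,"dy":0,"dz":0,"rx":0,"ry":0,"rz":-0.0438},{"dx":0,"dy":0,"dz":0,"rx":0,"ry":0,"rz":0}]'
python3 -c "
from h import *
to(.651,.0228,.404);print(sense()['q'])"
```

```text
time_s: 1.4
eef_pos: [0.2727, -0.5623, 0.4043]
orientation: [[-0.509, 0.861, -0.0], [0.861, 0.509, 0.001], [0.001, 0.0, -1.0]]
force: [-0.1, 0.6, -0.2]
finger_gap: 1.002
grasp_force: 0.0
pos [ 0.2727 -0.5623  0.4043] z [-3.e-04  7.e-04 -1.e+00] yaw 120.62 F [-0.1  0.6 -0.2] gap 1.002 g 0.0 t 1.4
delta units [3.8861e+00 7.7939e+00 7.4000e-03]
[ 72.73764027  19.9552337  -16.5128146   83.0710414    5.68455843
  77.83644957  86.57662695]
```

```bash
python3 -m inch '[{"dx":0.243,"dy":0.487,"dz":0,"rx":0,"ry":0,"rz":0},{"dx":0.243,"dy":0.487,"dz":0,"rx":0,"ry":0,"rz":0},{"dx":0.243,"dy":0.487,"dz":0,"rx":0,"ry":0,"rz":0},{"dx":0.243,"dy":0.487,"dz":0,"rx":0,"ry":0,"rz":0},{"dx":0.243,"dy":0.487,"dz":0,"rx":0,"ry":0,"rz":0},{"dx":0.243,"dy":0.487,"dz":0,"rx":0,"ry":0,"rz":0},{"dx":0.243,"dy":0.487,"dz":0,"rx":0,"ry":0,"rz":0},{"dx":0.243,"dy":0.487,"dz":0,"rx":0,"ry":0,"rz":0},{"dx":0.243,"dy":0.487,"dz":0,"rx":0,"ry":0,"rz":0},{"dx":0.243,"dy":0.487,"dz":0,"rx":0,"ry":0,"rz":0},{"dx":0.243,"dy":0.487,"dz":0,"rx":0,"ry":0,"rz":0},{"dx":0.243,"dy":0.487,"dz":0,"rx":0,"ry":0,"rz":0},{"dx":0.243,"dy":0.487,"dz":0,"rx":0,"ry":0,"rz":0},{"dx":0.243,"dy":0.487,"dz":0,"rx":0,"ry":0,"rz":0},{"dx":0.243,"dy":0.487,"dz":0,"rx":0,"ry":0,"rz":0},{"dx":0.243,"dy":0.487,"dz":0,"rx":0,"ry":0,"rz":0},{"dx":0,"dy":0,"dz":0,"rx":0,"ry":0,"rz":0},{"dx":0,"dy":0,"dz":0,"rx":0,"ry":0,"rz":0}]'
python3 -c "
from h import *
to(.651,.0228,.23);print(sense()['q'])
c=snap('wrist','w0.png')
for p in [(.651,.0228,.093),(.5763,.1883,.106),(.4662,.1209,.043),(.5748,.0635,.044)]: print(proj('w0.png',p))"
```

```text
time_s: 3.2
eef_pos: [0.6523, 0.0233, 0.4039]
orientation: [[-0.506, 0.862, -0.001], [0.862, 0.506, 0.0], [0.001, -0.001, -1.0]]
force: [-0.3, -0.2, -0.1]
finger_gap: 1.001
grasp_force: 0.0
pos [0.6523 0.0233 0.4039] z [-1.2e-03  4.0e-04 -1.0e+00] yaw 120.43 F [-0.3 -0.2 -0.1] gap 1.001 g 0.0 t 3.2
delta units [ 6.0000e-04 -1.6200e-02  2.1744e+00]
[ 20.66391254  27.06095857 -37.72828291  77.47440514  16.33181574
  80.96067412  13.87030561]
[275.40778146 198.08496525]
[300.31233057 -25.39406226]
[161.91013156   6.41151048]
[233.74022855 119.50949482]
```

View pics/w0.png

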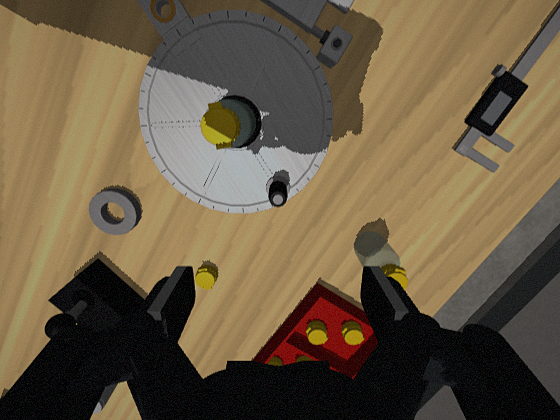

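The wrist view has the handle top at (278,198), against a prediction of (275,198), so the estimate is good to about 1.5 mm. Next I descend and grip.

```bash
python3 -m inch '[{"dx":0,"dy":0,"dz":0.4,"rx":0,"ry":0,"rz":0},{"dx":0,"dy":-0.016,"dz":0.4,"rx":0,"ry":0,"rz":0},{"dx":0,"dy":0,"dz":0.4,"rx":0,"ry":0,"rz":0},{"dx":0,"dy":0,"dz":0.4,"rx":0,"ry":0,"rz":0},{"dx":0,"dy":0,"dz":0.3,"rx":0,"ry":0,"rz":0},{"dx":0,"dy":0,"dz":0.27,"rx":0,"ry":0,"rz":0},{"dx":0,"dy":0,"dz":0,"rx":0,"ry":0,"rz":0},{"dx":0,"dy":0,"dz":0,"rx":0,"ry":0,"rz":0}]' && python3 -m inch '[{"dx":0,"dy":0,"dz":0,"rx":0,"ry":0,"rz":0},{"dx":0,"dy":0,"dz":0,"rx":0,"ry":0,"rz":0},{"dx":0,"dy":0,"dz":0,"rx":0,"ry":0,"rz":0},{"dx":0,"dy":0,"dz":0,"rx":0,"ry":0,"rz":0},{"dx":0,"dy":0,"dz":0,"rx":0,"ry":0,"rz":0},{"dx":0,"dy":0,"dz":0,"rx":0,"ry":0,"rz":0},{"dx":0,"dy":0,"dz":0,"rx":0,"ry":0,"rz":0},{"dx":0,"dy":0,"dz":0,"rx":0,"ry":0,"rz":0}]' -1 20
python3 - <<'E'
from h import *
to(.651,.0228,.23)
s=sense();R=s['orientation']; ax=np.array([.5748,.0635]); p0=s['eef_pos'][:2]; d=p0-ax; r=np.hypot(*d); a0=np.degrees(np.arctan2(d[1],d[0])); print(r,a0,s['q'])
aa=np.linspace(a0,-90.5,13); P=ax+.085*np.c_[np.cos(np.radians(aa)),np.sin(np.radians(aa))]
D=np.diff(P,axis=0); print((np.c_[D,0*D[:,0]]@R/.08).round(3))
E
```

```text
time_s: 4.05
eef_pos: [0.6511, 0.0201, 0.2318]
orientation: [[-0.505, 0.863, 0.0], [0.863, 0.505, -0.001], [-0.001, -0.0, -1.0]]
force: [0.6, -0.2, 0.3]
finger_gap: 1.001
grasp_force: 0.0
time_s: 4.85
eef_pos: [0.6515, 0.0214, 0.2318]
orientation: [[-0.507, 0.862, 0.001], [0.862, 0.507, -0.0], [-0.001, 0.001, -1.0]]
force: [1.4, -0.7, 5.7]
finger_gap: 0.223
grasp_force: 23.6
pos [0.6515 0.0214 0.2318] z [ 1.4e-03 -1.0e-04 -1.0e+00] yaw 120.48 F [ 1.4 -0.7  5.7] gap 0.223 g 23.6 t 4.85
delta units [0.0184 0.0042 0.023 ]
0.08747663136577095 -28.79796149475912 [ 19.73564712  34.9254674  -35.0592909   88.17478153  21.55086371
  63.67553487  10.39839934]
[[-0.045 -0.084 -0.   ]
 [-0.037 -0.088 -0.   ]
 [-0.029 -0.091 -0.   ]
 [-0.021 -0.093 -0.   ]
 [-0.013 -0.094 -0.   ]
 [-0.004 -0.095 -0.   ]
 [ 0.004 -0.095 -0.   ]
 [ 0.013 -0.094 -0.   ]
 [ 0.021 -0.093 -0.   ]
 [ 0.03  -0.091 -0.   ]
 [ 0.038 -0.088 -0.   ]
 [ 0.045 -0.084 -0.   ]]
```

```bash
python3 -m inch '[{"dx":-0.023,"dy":-0.042,"dz":0,"rx":0,"ry":0,"rz":0},{"dx":-0.022,"dy":-0.042,"dz":0,"rx":0,"ry":0,"rz":0},{"dx":-0.037,"dy":-0.088,"dz":0,"rx":0,"ry":0,"rz":0},{"dx":-0.029,"dy":-0.091,"dz":0,"rx":0,"ry":0,"rz":0},{"dx":-0.021,"dy":-0.093,"dz":0,"rx":0,"ry":0,"rz":0},{"dx":-0.013,"dy":-0.094,"dz":0,"rx":0,"ry":0,"rz":0},{"dx":-0.004,"dy":-0.095,"dz":0,"rx":0,"ry":0,"rz":0},{"dx":0.004,"dy":-0.095,"dz":0,"rx":0,"ry":0,"rz":0},{"dx":0.013,"dy":-0.094,"dz":0,"rx":0,"ry":0,"rz":0},{"dx":0.021,"dy":-0.093,"dz":0,"rx":0,"ry":0,"rz":0},{"dx":0.03,"dy":-0.091,"dz":0,"rx":0,"ry":0,"rz":0},{"dx":0,"dy":0,"dz":0,"rx":0,"ry":0,"rz":0},{"dx":0,"dy":0,"dz":0,"rx":0,"ry":0,"rz":0}]'
python3 - <<'E'
from h import *
to(.5741,-.0215,.232); s=sense(); d=s['eef_pos'][:2]-[.5748,.0635]; print(np.hypot(*d),np.degrees(np.arctan2(d[1],d[0])))
E
```

```text
time_s: 6.15
eef_pos: [0.5908, -0.0216, 0.2318]
orientation: [[-0.507, 0.862, 0.0], [0.862, 0.507, -0.0], [-0.0, -0.0, -1.0]]
force: [-2.1, 0.5, 9.0]
finger_gap: 0.223
grasp_force: 24.0
pos [ 0.5908 -0.0216  0.2318] z [ 1.e-04 -3.e-04 -1.e+00] yaw 120.48 F [-2.1  0.5  9. ] gap 0.223 g 24.0 t 6.15
delta units [ 0.1063 -0.1793 -0.0031]
0.08654002776868186 -79.36059069222503
```

```bash
python3 -m inch '[{"dx":0.018,"dy":-0.033,"dz":0,"rx":0,"ry":0,"rz":0},{"dx":0.018,"dy":-0.033,"dz":0,"rx":0,"ry":0,"rz":0},{"dx":0.019,"dy":-0.032,"dz":0,"rx":0,"ry":0,"rz":0},{"dx":0.019,"dy":-0.032,"dz":0,"rx":0,"ry":0,"rz":0},{"dx":0,"dy":0,"dz":0,"rx":0,"ry":0,"rz":0},{"dx":0,"dy":0,"dz":0,"rx":0,"ry":0,"rz":0}]'
python3 -m inch '[{"dx":0.019,"dy":-0.032,"dz":0,"rx":0,"ry":0,"rz":0},{"dx":0.019,"dy":-0.032,"dz":0,"rx":0,"ry":0,"rz":0},{"dx":0,"dy":0,"dz":0,"rx":0,"ry":0,"rz":0},{"dx":0,"dy":0,"dz":0,"rx":0,"ry":0,"rz":0}]'
```

```text
time_s: 6.75
eef_pos: [0.579, -0.0224, 0.2318]
orientation: [[-0.507, 0.862, 0.0], [0.862, 0.507, -0.001], [-0.001, -0.0, -1.0]]
force: [-0.9, -1.8, 9.9]
finger_gap: 0.225
grasp_force: 24.1
time_s: 7.15
eef_pos: [0.5755, -0.0225, 0.2321]
orientation: [[-0.507, 0.862, 0.009], [0.862, 0.507, 0.0], [-0.004, 0.008, -1.0]]
force: [20.8, -1.2, -9.3]
finger_gap: 0.22
grasp_force: 22.4
```

The force rose to 21 N, so the lug is on the stop. I hold briefly, release and lift.

```bash
python3 -m inch '[{"dx":0,"dy":0,"dz":0,"rx":0,"ry":0,"rz":0},{"dx":0,"dy":0,"dz":0,"rx":0,"ry":0,"rz":0},{"dx":0,"dy":0,"dz":0,"rx":0,"ry":0,"rz":0}]' && python3 -m inch '[{"dx":0,"dy":0,"dz":0,"rx":0,"ry":0,"rz":0},{"dx":0,"dy":0,"dz":0,"rx":0,"ry":0,"rz":0},{"dx":0,"dy":0,"dz":0,"rx":0,"ry":0,"rz":0},{"dx":0,"dy":0,"dz":0,"rx":0,"ry":0,"rz":0},{"dx":0,"dy":0,"dz":-0.3,"rx":0,"ry":0,"rz":0},{"dx":0,"dy":0,"dz":-0.5,"rx":0,"ry":0,"rz":0},{"dx":0,"dy":0,"dz":-0.5,"rx":0,"ry":0,"rz":0},{"dx":0,"dy":0,"dz":-0.3,"rx":0,"ry":0,"rz":0},{"dx":0,"dy":0,"dz":0,"rx":0,"ry":0,"rz":0},{"dx":0,"dy":0,"dz":0,"rx":0,"ry":0,"rz":0}]' 1
python3 - <<'E'
from h import *
to(.589,-.271,.36); snap('wrist','w1.png'); snap('top','top1.png')
for p in [(.589,-.271,.139),(.5763,.1883,.106),(.5748,.0635,.044)]: print(proj('w1.png',p))
a=cv2.imread('pics/w1.png');b=cv2.resize(cv2.imread('pics/top1.png')[150:270,150:430],None,fx=2,fy=2)
cv2.imwrite('pics/c.png',np.vstack([b,np.zeros((2,560,3),'u1'),a[:340]]))
E
```

```text
time_s: 7.45
eef_pos: [0.5755, -0.0225, 0.232]
orientation: [[-0.507, 0.862, 0.009], [0.862, 0.507, 0.0], [-0.004, 0.008, -1.0]]
force: [20.3, -1.6, -7.8]
finger_gap: 0.227
grasp_force: 22.4
time_s: 8.45
eef_pos: [0.573, -0.0217, 0.3591]
orientation: [[-0.507, 0.862, 0.0], [0.862, 0.507, -0.001], [-0.001, -0.0, -1.0]]
force: [-0.5, 0.1, -0.2]
finger_gap: 1.0
grasp_force: 0.0
pos [ 0.573  -0.0217  0.3591] z [ 2.e-04 -5.e-04 -1.e+00] yaw 120.49 F [-0.5  0.1 -0.2] gap 1.0 g 0.0 t 8.45
delta units [-2.7874 -1.4088 -0.0101]
[157.65591494 450.78097006]
[454.40236312 -55.69795053]
[324.63196612 121.98945351]
```

View pics/c.png

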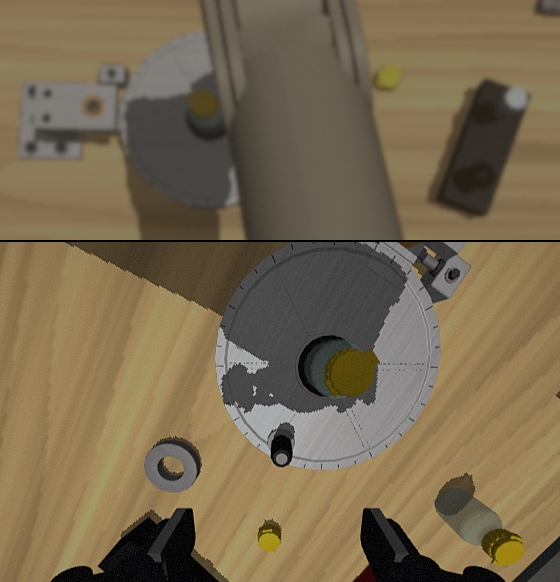

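The lug is now out of sight beneath the bracket arm and the bottle is still standing. Next I move over the pin.

```bash
python3 -m inch '[{"dx":-0.3,"dy":-0.15,"dz":0,"rx":0,"ry":0,"rz":0},{"dx":-0.4,"dy":-0.2,"dz":0,"rx":0,"ry":0,"rz":0},{"dx":-0.4,"dy":-0.2,"dz":0,"rx":0,"ry":0,"rz":0},{"dx":-0.4,"dy":-0.2,"dz":0,"rx":0,"ry":0,"rz":0},{"dx":-0.4,"dy":-0.2,"dz":0,"rx":0,"ry":0,"rz":0},{"dx":-0.4,"dy":-0.2,"dz":0,"rx":0,"ry":0,"rz":0},{"dx":-0.3,"dy":-0.16,"dz":0,"rx":0,"ry":0,"rz":0},{"dx":-0.187,"dy":-0.099,"dz":0,"rx":0,"ry":0,"rz":0},{"dx":0,"dy":0,"dz":0,"rx":0,"ry":0,"rz":0},{"dx":0,"dy":0,"dz":0,"rx":0,"ry":0,"rz":0}]'
python3 - <<'E'
from h import *
to(.589,-.271,.36); c=snap('wrist','w2.png'); print(proj('w2.png',(.589,-.271,.139)))
E
```

```text
time_s: 9.55
eef_pos: [0.5893, -0.2697, 0.3585]
orientation: [[-0.508, 0.861, -0.001], [0.861, 0.508, 0.001], [0.001, 0.0, -1.0]]
force: [0.4, 0.2, 0.5]
finger_gap: 0.999
grasp_force: 0.0
pos [ 0.5893 -0.2697  0.3585] z [-7.0e-04  1.3e-03 -1.0e+00] yaw 120.55 F [0.4 0.2 0.5] gap 0.999 g 0.0 t 9.55
delta units [-0.0114 -0.0117 -0.0192]
[274.84974179 236.72817717]
```

View pics/w2.png

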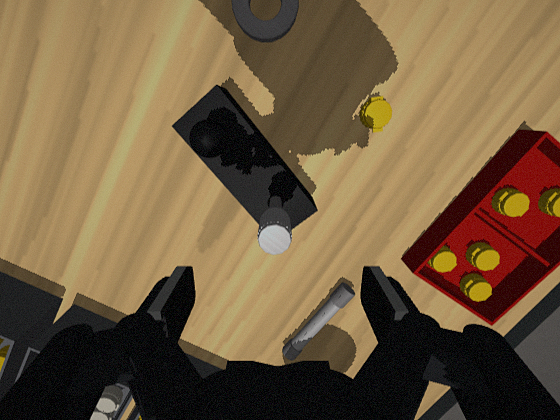

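The knob top is at (275,237), exactly as predicted. I descend, grip at 60 N and lift.

```bash
python3 -m inch '[{"dx":-0.011,"dy":-0.012,"dz":0.3,"rx":0,"ry":0,"rz":0},{"dx":0,"dy":0,"dz":0.3,"rx":0,"ry":0,"rz":0},{"dx":0,"dy":0,"dz":0.25,"rx":0,"ry":0,"rz":0},{"dx":0,"dy":0,"dz":0.17,"rx":0,"ry":0,"rz":0},{"dx":0,"dy":0,"dz":0,"rx":0,"ry":0,"rz":0},{"dx":0,"dy":0,"dz":0,"rx":0,"ry":0,"rz":0},{"dx":0,"dy":0,"dz":0,"rx":0,"ry":0,"rz":0}]' && python3 -m inch '[{"dx":0,"dy":0,"dz":0,"rx":0,"ry":0,"rz":0},{"dx":0,"dy":0,"dz":0,"rx":0,"ry":0,"rz":0},{"dx":0,"dy":0,"dz":0,"rx":0,"ry":0,"rz":0},{"dx":0,"dy":0,"dz":0,"rx":0,"ry":0,"rz":0},{"dx":0,"dy":0,"dz":0,"rx":0,"ry":0,"rz":0},{"dx":0,"dy":0,"dz":0,"rx":0,"ry":0,"rz":0},{"dx":0,"dy":0,"dz":0,"rx":0,"ry":0,"rz":0},{"dx":0,"dy":0,"dz":0,"rx":0,"ry":0,"rz":0}]' -1 60
```

```text
time_s: 10.3
eef_pos: [0.5893, -0.2719, 0.2789]
orientation: [[-0.508, 0.861, 0.002], [0.861, 0.508, -0.001], [-0.002, 0.001, -1.0]]
force: [0.3, -0.5, 0.4]
finger_gap: 1.003
grasp_force: 0.0
time_s: 11.1
eef_pos: [0.5888, -0.2723, 0.2778]
orientation: [[-0.507, 0.862, 0.0], [0.862, 0.507, -0.0], [-0.0, 0.0, -1.0]]
force: [-0.3, 0.2, 3.8]
finger_gap: 0.253
grasp_force: 58.5
```

```bash
python3 -m inch '[{"dx":0,"dy":0,"dz":-0.1,"rx":0,"ry":0,"rz":0},{"dx":0,"dy":0,"dz":-0.2,"rx":0,"ry":0,"rz":0},{"dx":0,"dy":0,"dz":-0.2,"rx":0,"ry":0,"rz":0},{"dx":0,"dy":0,"dz":-0.2,"rx":0,"ry":0,"rz":0},{"dx":0,"dy":0,"dz":-0.3,"rx":0,"ry":0,"rz":0},{"dx":0,"dy":0,"dz":-0.4,"rx":0,"ry":0,"rz":0},{"dx":0,"dy":0,"dz":-0.4,"rx":0,"ry":0,"rz":0},{"dx":0,"dy":0,"dz":-0.25,"rx":0,"ry":0,"rz":0},{"dx":0,"dy":0,"dz":0,"rx":0,"ry":0,"rz":0},{"dx":0,"dy":0,"dz":0,"rx":0,"ry":0,"rz":0}]'
python3 - <<'E'
from h import *
to(.5763,.1883,.442); print(sense()['q'])
E
```

```text
time_s: 12.1
eef_pos: [0.5887, -0.272, 0.4419]
orientation: [[-0.508, 0.862, 0.001], [0.862, 0.508, -0.0], [-0.001, 0.0, -1.0]]
force: [-0.4, 0.1, -2.9]
finger_gap: 0.246
grasp_force: 58.9
pos [ 0.5887 -0.272   0.4419] z [ 6.e-04 -4.e-04 -1.e+00] yaw 120.5 F [-0.4  0.1 -2.9] gap 0.246 g 58.9 t 12.1
delta units [ 5.0365e+00  2.7868e+00 -3.1000e-03]
[ 44.08043398  24.41035678 -32.72325188  75.08550108  12.99283741
  84.1281359   42.90367986]
```

```bash
python3 -m inch '[{"dx":0.2,"dy":0.111,"dz":0,"rx":0,"ry":0,"rz":0},{"dx":0.3,"dy":0.166,"dz":0,"rx":0,"ry":0,"rz":0},{"dx":0.45,"dy":0.249,"dz":0,"rx":0,"ry":0,"rz":0},{"dx":0.45,"dy":0.249,"dz":0,"rx":0,"ry":0,"rz":0},{"dx":0.45,"dy":0.249,"dz":0,"rx":0,"ry":0,"rz":0},{"dx":0.45,"dy":0.249,"dz":0,"rx":0,"ry":0,"rz":0},{"dx":0.45,"dy":0.249,"dz":0,"rx":0,"ry":0,"rz":0},{"dx":0.45,"dy":0.249,"dz":0,"rx":0,"ry":0,"rz":0},{"dx":0.45,"dy":0.249,"dz":0,"rx":0,"ry":0,"rz":0},{"dx":0.45,"dy":0.249,"dz":0,"rx":0,"ry":0,"rz":0},{"dx":0.45,"dy":0.249,"dz":0,"rx":0,"ry":0,"rz":0},{"dx":0.3,"dy":0.166,"dz":0,"rx":0,"ry":0,"rz":0},{"dx":0.186,"dy":0.103,"dz":0,"rx":0,"ry":0,"rz":0},{"dx":0,"dy":0,"dz":0,"rx":0,"ry":0,"rz":0},{"dx":0,"dy":0,"dz":0,"rx":0,"ry":0,"rz":0},{"dx":0,"dy":0,"dz":0,"rx":0,"ry":0,"rz":0}]'
python3 - <<'E'
from h import *
to(.5763,.1883,.442); s=sense(); e=s['eef_pos']
for n in('wrist','scene','top'):
    f=n+'3.png'; snap(n,f); print(n,'bush',proj(f,(.5763,.1883,.106)),'nose',proj(f,e-[0,0,.2728]),'kn',proj(f,e-[0,0,.1588]))
a=cv2.imread('pics/wrist3.png');b=cv2.imread('pics/scene3.png')
cu=lambda i,p,w,h:cv2.resize(i[max(0,p[1]-h):p[1]+h,max(0,p[0]-w):p[0]+w],None,fx=3,fy=3,interpolation=cv2.INTER_CUBIC)
np.save('pics/x.npy',0)
cv2.imwrite('pics/d.png',np.hstack([cv2.resize(a[:400],None,fx=.75,fy=.75),b[100:400,200:560]]))
E
```

```text
time_s: 13.7
eef_pos: [0.5765, 0.1871, 0.441]
orientation: [[-0.506, 0.862, -0.001], [0.862, 0.506, -0.001], [-0.0, -0.001, -1.0]]
force: [0.4, -0.7, -1.5]
finger_gap: 0.251
grasp_force: 58.9
pos [0.5765 0.1871 0.441 ] z [-7.e-04 -1.e-03 -1.e+00] yaw 120.42 F [ 0.4 -0.7 -1.5] gap 0.251 g 58.9 t 13.7
delta units [ 0.0147  0.0052 -0.0131]
wrist bush [277.42028863 190.47403903] nose [276.82907806 210.26397331] kn [276.02235616 283.5305162 ]
scene bush [381.586687   273.41723271] nose [388.70707234 247.46252893] kn [406.76534953 188.94387198]
top bush [196.1006557  202.78561455] nose [190.90188043 197.51530548] kn [178.35166606 186.22693999]
```

View pics/d.png

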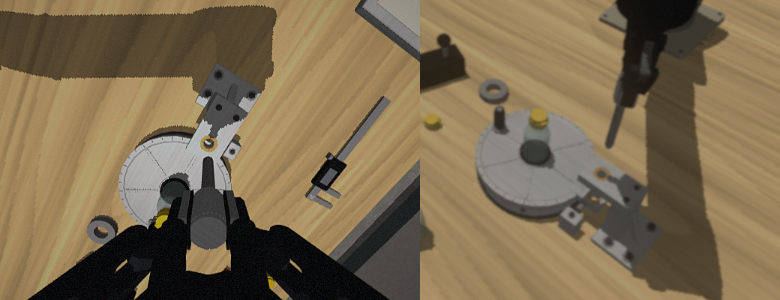

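The wrist view (full-frame pixels) has the bushing at (279,192) and the nose at (277.5,211). The scene view has the nose at (388,246). All are within about 1.5 px of prediction. I lower the nose to just above the bushing and look closely.

```bash
python3 -m inch '[{"dx":0.0147,"dy":0.005,"dz":0.2,"rx":0,"ry":0,"rz":0},{"dx":0,"dy":0,"dz":0.25,"rx":0,"ry":0,"rz":0},{"dx":0,"dy":0,"dz":0.2,"rx":0,"ry":0,"rz":0},{"dx":0,"dy":0,"dz":0,"rx":0,"ry":0,"rz":0},{"dx":0,"dy":0,"dz":0,"rx":0,"ry":0,"rz":0},{"dx":0,"dy":0,"dz":0,"rx":0,"ry":0,"rz":0}]'
python3 - <<'E'
from h import *
to(.5763,.1883,.385); e=sense()['eef_pos']; out=[]
for n in('wrist','scene','top'):
    f=n+'4.png'; snap(n,f); p=proj(f,(.5763,.1883,.106)); q=proj(f,e-[0,0,.2728]); o=np.round(p).astype(int)-[33,50]; print(n,'bush',p,'nose',q,'org',o)
    i=cv2.imread('pics/'+f)[o[1]:o[1]+100,o[0]:o[0]+66]; out.append(cv2.resize(np.clip(255*(i/255.)**.6,0,255).astype('u1'),None,fx=4,fy=4,interpolation=cv2.INTER_CUBIC))
cv2.imwrite('pics/e.png',np.hstack(out))
E
```

```text
time_s: 14.45
eef_pos: [0.5764, 0.1894, 0.3905]
orientation: [[-0.507, 0.862, 0.001], [0.862, 0.507, 0.0], [-0.0, 0.001, -1.0]]
force: [0.1, 0.5, -0.7]
finger_gap: 0.249
grasp_force: 58.9
pos [0.5764 0.1894 0.3905] z [ 1.4e-03  5.0e-04 -1.0e+00] yaw 120.49 F [ 0.1  0.5 -0.7] gap 0.249 g 58.9 t 14.45
delta units [-0.0112 -0.0089  0.0693]
wrist bush [275.32684454 207.06624805] nose [276.04759887 210.30519749] org [242 157]
scene bush [381.586687   273.41723271] nose [383.59173314 269.35573757] org [349 223]
top bush [196.1006557  202.78561455] nose [194.5472626  201.77669263] org [163 153]
```

View pics/e.png

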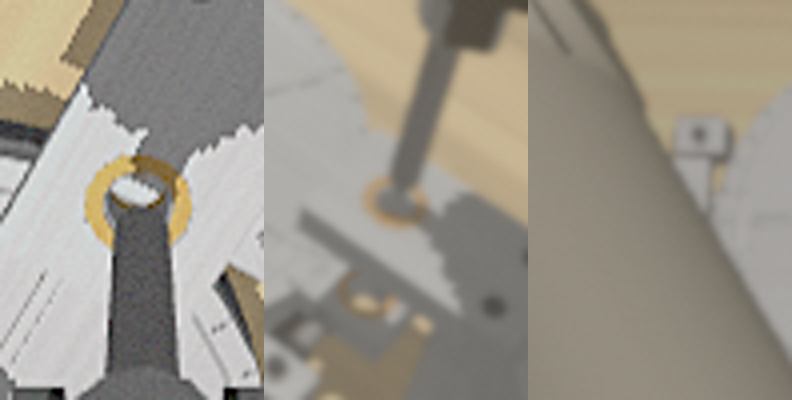

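The wrist crop has the bushing at about (140,206) and the pin nose at about (141,220). Relative to each other that is within about 0.5 mm of prediction. I enter the bushing gently.

```bash
python3 -m inch '[{"dx":-0.008,"dy":-0.003,"dz":0.05,"rx":0,"ry":0,"rz":0},{"dx":0,"dy":0,"dz":0.05,"rx":0,"ry":0,"rz":0},{"dx":0,"dy":0,"dz":0.05,"rx":0,"ry":0,"rz":0},{"dx":0,"dy":0,"dz":0.05,"rx":0,"ry":0,"rz":0},{"dx":0,"dy":0,"dz":0.05,"rx":0,"ry":0,"rz":0},{"dx":0,"dy":0,"dz":0,"rx":0,"ry":0,"rz":0},{"dx":0,"dy":0,"dz":0,"rx":0,"ry":0,"rz":0}]'
python3 -m inch '[{"dx":0,"dy":0,"dz":0.05,"rx":0,"ry":0,"rz":0},{"dx":0,"dy":0,"dz":0.05,"rx":0,"ry":0,"rz":0},{"dx":0,"dy":0,"dz":0.05,"rx":0,"ry":0,"rz":0},{"dx":0,"dy":0,"dz":0,"rx":0,"ry":0,"rz":0},{"dx":0,"dy":0,"dz":0,"rx":0,"ry":0,"rz":0}]'
```

```text
time_s: 15.3
eef_pos: [0.5763, 0.1887, 0.3695]
orientation: [[-0.508, 0.862, -0.0], [0.862, 0.508, -0.0], [0.0, -0.0, -1.0]]
force: [-0.6, 0.1, -1.6]
finger_gap: 0.25
grasp_force: 58.9
time_s: 15.8
eef_pos: [0.5763, 0.1887, 0.3574]
orientation: [[-0.508, 0.862, -0.0], [0.862, 0.508, -0.0], [-0.0, -0.0, -1.0]]
force: [-0.0, 0.4, -0.7]
finger_gap: 0.25
grasp_force: 58.9
```

```bash
python3 -m inch '[{"dx":0,"dy":0,"dz":0.08,"rx":0,"ry":0,"rz":0},{"dx":0,"dy":0,"dz":0.08,"rx":0,"ry":0,"rz":0},{"dx":0,"dy":0,"dz":0.08,"rx":0,"ry":0,"rz":0},{"dx":0,"dy":0,"dz":0.08,"rx":0,"ry":0,"rz":0},{"dx":0,"dy":0,"dz":0.08,"rx":0,"ry":0,"rz":0},{"dx":0,"dy":0,"dz":0,"rx":0,"ry":0,"rz":0}]'
python3 -m inch '[{"dx":0,"dy":0,"dz":0.05,"rx":0,"ry":0,"rz":0},{"dx":0,"dy":0,"dz":0.05,"rx":0,"ry":0,"rz":0},{"dx":0,"dy":0,"dz":0.05,"rx":0,"ry":0,"rz":0},{"dx":0,"dy":0,"dz":0,"rx":0,"ry":0,"rz":0},{"dx":0,"dy":0,"dz":0,"rx":0,"ry":0,"rz":0}]'
```

```text
time_s: 16.4
eef_pos: [0.5761, 0.1885, 0.3243]
orientation: [[-0.508, 0.862, -0.002], [0.862, 0.508, -0.001], [0.0, -0.002, -1.0]]
force: [0.9, 0.7, -1.1]
finger_gap: 0.251
grasp_force: 58.9
time_s: 16.9
eef_pos: [0.5764, 0.1886, 0.3135]
orientation: [[-0.507, 0.862, 0.0], [0.862, 0.507, -0.0], [-0.0, -0.0, -1.0]]
force: [0.4, 0.7, -0.5]
finger_gap: 0.249
grasp_force: 58.9
```

Nose is at the top of the lug with no resistance, so I keep going.

```bash
python3 -m inch '[{"dx":0,"dy":0,"dz":0.05,"rx":0,"ry":0,"rz":0},{"dx":0,"dy":0,"dz":0.05,"rx":0,"ry":0,"rz":0},{"dx":0,"dy":0,"dz":0.05,"rx":0,"ry":0,"rz":0},{"dx":0,"dy":0,"dz":0,"rx":0,"ry":0,"rz":0},{"dx":0,"dy":0,"dz":0,"rx":0,"ry":0,"rz":0}]'
python3 -m inch '[{"dx":0,"dy":0,"dz":0.05,"rx":0,"ry":0,"rz":0},{"dx":0,"dy":0,"dz":0.05,"rx":0,"ry":0,"rz":0},{"dx":0,"dy":0,"dz":0.04,"rx":0,"ry":0,"rz":0},{"dx":0,"dy":0,"dz":0.03,"rx":0,"ry":0,"rz":0},{"dx":0,"dy":0,"dz":0,"rx":0,"ry":0,"rz":0},{"dx":0,"dy":0,"dz":0,"rx":0,"ry":0,"rz":0}]'
```

```text
time_s: 17.4
eef_pos: [0.5763, 0.1887, 0.3014]
orientation: [[-0.507, 0.862, -0.0], [0.862, 0.507, -0.0], [0.0, -0.0, -1.0]]
force: [0.1, -0.3, -1.3]
finger_gap: 0.252
grasp_force: 58.9
time_s: 18.0
eef_pos: [0.5764, 0.1887, 0.2879]
orientation: [[-0.507, 0.862, 0.0], [0.862, 0.507, -0.0], [-0.0, -0.0, -1.0]]
force: [0.2, 0.6, -0.5]
finger_gap: 0.255
grasp_force: 58.9
```

```bash
python3 -m inch '[{"dx":0,"dy":0,"dz":0.015,"rx":0,"ry":0,"rz":0},{"dx":0,"dy":0,"dz":0.015,"rx":0,"ry":0,"rz":0},{"dx":0,"dy":0,"dz":0.015,"rx":0,"ry":0,"rz":0},{"dx":0,"dy":0,"dz":0,"rx":0,"ry":0,"rz":0},{"dx":0,"dy":0,"dz":0,"rx":0,"ry":0,"rz":0}]'
python3 -m inch '[{"dx":0,"dy":0,"dz":0.012,"rx":0,"ry":0,"rz":0},{"dx":0,"dy":0,"dz":0,"rx":0,"ry":0,"rz":0},{"dx":0,"dy":0,"dz":0,"rx":0,"ry":0,"rz":0}]'
```

```text
time_s: 18.5
eef_pos: [0.5764, 0.1887, 0.2848]
orientation: [[-0.507, 0.862, 0.0], [0.862, 0.507, -0.0], [-0.0, 0.0, -1.0]]
force: [-1.7, -1.8, 5.4]
finger_gap: 0.25
grasp_force: 59.8
time_s: 18.8
eef_pos: [0.5763, 0.1888, 0.2847]
orientation: [[-0.507, 0.862, 0.001], [0.862, 0.507, -0.001], [-0.001, 0.0, -1.0]]
force: [-6.2, -2.8, 13.7]
finger_gap: 0.247
grasp_force: 60.8
```

```bash
python3 -m inch '[{"dx":0,"dy":0,"dz":0.003,"rx":0,"ry":0,"rz":0},{"dx":0,"dy":0,"dz":0,"rx":0,"ry":0,"rz":0},{"dx":0,"dy":0,"dz":0,"rx":0,"ry":0,"rz":0},{"dx":0,"dy":0,"dz":0,"rx":0,"ry":0,"rz":0},{"dx":0,"dy":0,"dz":0,"rx":0,"ry":0,"rz":0}]'
python3 -c "
from h import *
snap('scene','s5.png')"
```

```text
time_s: 19.3
eef_pos: [0.5763, 0.1888, 0.2847]
orientation: [[-0.507, 0.862, 0.001], [0.862, 0.507, -0.001], [-0.001, 0.0, -1.0]]
force: [-6.2, -3.9, 16.3]
finger_gap: 0.247
grasp_force: 60.8
```

View pics/s5.png

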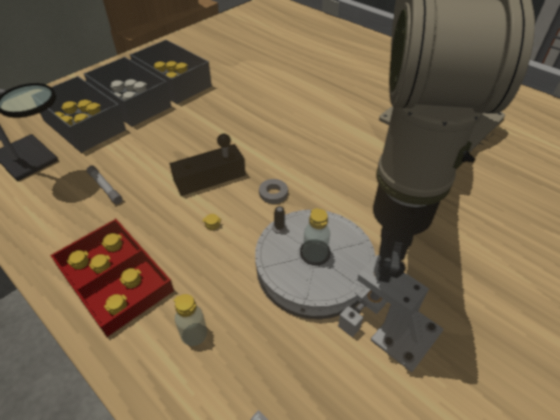

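The knob is seated on the bracket at about (393,265). The bottle is upright at (318,230), and the short pin (224,142), ring gauge (273,190) and cap (212,221) have not moved. I hand in.

```bash
python3 -c "
from plant import sign_off
print(sign_off())"
```

```text
the job is handed in; nothing more can be done
None
```

I handed the job in at 19.3 s with the turntable against its stop, the lock pin down through both bushings, and the gripper holding the knob (about 60 N) pressed on the bracket with about 16 N; the bottle is upright, the other items are undisturbed, and no verdict came back.

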